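# Catch the sprung bench clamp open

### The job

Open the bench clamp that has the red knob so the next blank can be loaded: slide its knob along the slot against the spring, take it sideways past the tooth and let it settle back in the holding notch, so the jaw stays open once you let go. Leave the clamp with the blue knob, which is holding a brass blank, shut.

Things in the scene. Friction and masses are not known exactly. Their poses are not given: they have to be found in the camera images.
- red_knob (a point): Centre of the red round knob, 28 mm across, 32 mm tall (z 64 to 96 mm) on a 10 mm stem in a J-shaped slot in its clamp's white top plate (top at z 50 mm, 115 x 100 mm; grey foot 230 x 104 mm, fixed). All else on the clamp is under 53 mm. It never turns. Axes are the clamp's: x = way the knob slides to open the jaw, away from the steel jaw 100 mm behind; y = across, to the notch's side; z up.
- red_jaw (a joint): Travel of the red knob along its x, with the jaw, m. 0 shut (start), 0.060 end of slot. From 0.047 to 0.060 the knob is free to go sideways along y, past the tooth; in the notch beyond, it comes back along -x and stops at 0.034, held. A spring pulls it along -x, 3 N at 0 to 7.5 N at 0.060; let go outside the notch, it snaps back to 0.
- red_latch (a joint): Sideways travel of the red knob along its y, m. 0 in the slot's straight leg (start); from 0.020 to 0.030 (the far wall) it is past the tooth and in line with the notch. A weak spring (0.5 to 1.4 N) pulls it back along -y.
- blue_jaw (a joint): The same travel for the other clamp, alike but with a blue knob and a brass blank (8 mm thick, top at z 60 mm) in its jaws, m: 0 shut on the blank (start), where it must stay. The clamps stand side by side, either one on the left, their middles 0.28 m or more apart.

How it is judged:
By the outcome, as a careful person would: the job done as asked, in the order asked, and still so for the second after the job is handed in, with the robot touching nothing.
It also fails if it takes over 32 s, if anything falls off the work surface, if the arm or the gripper's body presses on something with over 40 N, if the wrist force passes 120 N, or if a joint passes its speed limit or range.

### The arm

A 6-joint arm with a two-finger parallel gripper is mounted at the origin on the work surface. World frame = base frame: x ahead of the robot, y to its left, z up, the work surface at z = 0. Lengths are in m, angles in rad, forces in N, time in s.
With the tool pointing down it reaches from about 0.35 to 0.85 m from the base axis. Payload 8.1 kg.
Tool frame: the origin (TCP) lies between the finger pads; the fingertips stand 11 mm ahead of it and the grasp point (between the pads) lies 8 mm behind it; y points along the fingers, x is the direction in which the jaws open and shut, and the axes are right-handed (so a half turn about y gives the same grasp; the last joint's range is limited). The gripper opens to 93 mm and grips with 3 to 60 N. Pads are 15 mm wide; open, the fingers measure 128 mm over their backs; the gripper's body (75 mm by 188 mm) begins 65 mm behind the grasp point.
Start: joints at [-1.417, 0.13, 1.488, -0, 1.523, -0.085], TCP at [0.142, -0.583, 0.192] pointing down, gripper open.
Joint ranges: [-2.96, 2.96], [-0.89, 2.26], [0.02, 2.5], [-1.34, 4.48], [0, 2.73], [-2.66, 2.66]. Speed limits (rad/s): [2.39, 2.39, 2.79, 3.14, 3.14, 3.14].

### API

Orientations are given as a rotation vector (axis times angle).
In Python, from plant import readout, optics, robot gives the robot as it stands.
- The arm moves only by the shell command python3 -m creep 'ROWS' [FORCE]. ROWS is JSON, a list that holds one entry, the list of rows, each a list of 7 numbers: the closure, from 0 (fully open) to 1 (shut), then the shift along the tool's x, y, z in cm, then the turn, a rotation vector about the tool's x, y, z in degrees. In form: [[[grip, x, y, z, wx, wy, wz], ...]]. A call has exactly 8 rows; each row shifts and turns the pose as measured when the row begins, along the tool's axes as they then stand; what a row does not reach is not made up. A row lasts 1/10 s, in which the tool goes at most 50 mm and 8.59 degrees, less where a joint would pass 70% of its speed; a pose out of reach is approached as far as the arm can. A call is refused whole if a number of a shift passes 5 or a number of a turn 8.59, either way. A call with a gripper value outside its range is refused whole. The fingers move at their own pace and stop on an object; FORCE is the grip in N (left out, the last holds). Time passes only in rows, so rows that do not move let the fingers close, or fill a call up. It gives the time, the measured TCP pose, the force and the opening at its end, in the units of the state.
- readout.read_state(): the state, without advancing time (a new reading comes with each control period).
- optics.read_camera(name): name is "scene" or "top" or "wrist"; returns a dict with "frame" (400x640x3 uint8, red, green, blue), "depth" (400x640 float32, m along the optical axis (not along the pixel's ray), 0 where there is no reading), "intrinsics" (3x3 intrinsics, pixels), "dist_coeffs" ([k1, k2, p1, p2, k3] as OpenCV has them; the pictures are not rectified), "R" (3x3) and "t" (3): a world point X has camera coordinates R X + t. Camera axes: x right, y down, z forward; pixel columns grow to the right and rows downward; lengths in m; the calibration is good to about 2 mm. A picture is of the moment at which its call begins.
- robot.close_job(): hands the job in, once; it reports no verdict.
The state is a dict: "t": time; "q": joint angles; "dq": joint speeds; "joint_torque": joint torques, N m; "tool_pos": TCP position; "orientation": TCP orientation; "force": force on the tool from outside, world axes, zero at the start; "wrist_torque": the same for the moment, N m; "opening": finger opening in m.
Only numpy, scipy, OpenCV 4.12 (cv2) and the standard library are available. Lean on these libraries where they do the work, as an engineer would, in place of code of your own. Each camera call takes 0.05 s, during which the arm holds its last target. There are 200 camera calls.

## Working session

There is one attempt and no reset: what is moved stays moved. The work goes in short steps, Python scripts to look and compute and a shell command to move; the robot and the scene stay as the last step left them, time stands still between calls to the robot, and variables do not carry over. Pictures are saved under pics/ and viewed, about 8 in all and at most 12, crops included, and the job is handed in when it is done.

```bash
ls; mkdir -p pics
cat > h.py <<'E'
import numpy as np, cv2
from plant import readout, optics, robot
def cloud(c):
    d=c["depth"]; h,w=d.shape
    K=np.array(c["intrinsics"],float); 
    u,v=np.meshgrid(np.arange(w),np.arange(h))
    n=cv2.undistortPoints(np.stack([u,v],-1).reshape(-1,1,2).astype(np.float64),K,np.array(c["dist_coeffs"],float)).reshape(h,w,2)
    P=np.dstack([n[...,0]*d,n[...,1]*d,d])
    R=np.array(c["R"]);t=np.array(c["t"])
    return (P-t)@R
def masks(c):
    f=c["frame"].astype(int); r,g,b=f[...,0],f[...,1],f[...,2]
    ok=c["depth"]>0
    return (r>1.8*g)&(r>1.8*b)&(r>60)&ok,(b>1.6*r)&(b>1.25*g)&(b>60)&ok
def save(c,n): cv2.imwrite(f"pics/{n}.png",c["frame"][...,::-1])
E
python3 - <<'E'
from h import *
s=readout.read_state(); print({k:np.round(v,3).tolist() for k,v in s.items()})
fr=[]
for n in ("top","scene"):
    c=optics.read_camera(n); fr.append(c["frame"]); P=cloud(c)
    for nm,m in zip("rb",masks(c)):
        k,l,st,_=cv2.connectedComponentsWithStats(m.astype(np.uint8))
        for i in range(1,k):
            if st[i,4]>25:
                q=P[l==i]; tp=q[(q[:,2]>.088)&(q[:,2]<.105)]
                print(n,nm,st[i].tolist(),np.median(q,0).round(3),q[:,2].min().round(3),q[:,2].max().round(3), ((tp.max(0)+tp.min(0))/2).round(4) if len(tp) else None,len(tp))
cv2.imwrite("pics/a.png",cv2.resize(np.vstack(fr)[...,::-1],(480,600),interpolation=cv2.INTER_AREA))
cv2.imwrite("pics/top.png",fr[0][...,::-1])
E
```

```text
pics
{'t': 0.0, 'q': [-1.417, 0.131, 1.489, -0.0, 1.523, -0.085], 'dq': [-0.001, 0.001, -0.001, -0.002, -0.0, -0.0], 'joint_torque': [-0.0, -55.983, -49.177, 0.077, 0.035, -0.0], 'tool_pos': [0.142, -0.582, 0.191], 'orientation': [-1.312, 1.032, -1.03], 'force': [-0.498, -0.424, 0.728], 'wrist_torque': [0.012, 0.037, -0.031], 'opening': 0.093}
top r [132, 77, 18, 9, 46] [0.834 0.433 0.036] 0.025 0.045 None 0
top r [122, 85, 14, 28, 94] [0.796 0.457 0.035] 0.017 0.048 None 0
top r [42, 94, 12, 20, 58] [0.768 0.602 0.086] 0.079 0.091 [0.7732 0.6046 0.0896] 9
top r [6, 136, 59, 68, 2558] [0.632 0.646 0.061] -0.004 0.094 [0.6505 0.6504 0.0909] 711
top r [553, 191, 51, 19, 617] [ 0.55  -0.517  0.022] -0.004 0.029 None 0
top r [448, 209, 14, 14, 147] [ 0.516 -0.234  0.094] 0.038 0.099 [ 0.5178 -0.234   0.0934] 141
top r [119, 314, 30, 85, 386] [0.26  0.442 0.009] -0.004 0.015 None 0
top r [78, 320, 28, 11, 69] [0.298 0.541 0.01 ] -0.004 0.014 None 0
top r [72, 378, 8, 22, 41] [0.157 0.569 0.002] -0.002 0.014 None 0
top b [203, 187, 14, 14, 150] [0.57  0.247 0.094] 0.04 0.099 [0.571  0.248  0.0936] 130
top b [0, 395, 16, 5, 46] [0.162 0.676 0.081] 0.059 0.099 [0.1632 0.6768 0.0937] 14
scene r [123, 146, 32, 25, 334] [ 0.557 -0.513  0.022] -0.003 0.028 None 0
scene r [229, 159, 14, 17, 169] [ 0.523 -0.229  0.093] -0.002 0.098 [ 0.5198 -0.2333  0.0928] 107
scene r [539, 166, 22, 4, 35] [0.105 0.423 0.001] -0.003 0.014 None 0
scene r [538, 170, 67, 74, 427] [0.295 0.458 0.011] 0.0 0.017 None 0
scene r [595, 174, 13, 28, 58] [0.11  0.555 0.012] -0.002 0.016 None 0
scene r [623, 385, 17, 15, 204] [0.616 0.618 0.027] 0.001 0.051 None 0
scene b [441, 267, 16, 19, 199] [0.577 0.252 0.095] 0.011 0.099 [0.5729 0.2515 0.0937] 168
```

View pics/top.png

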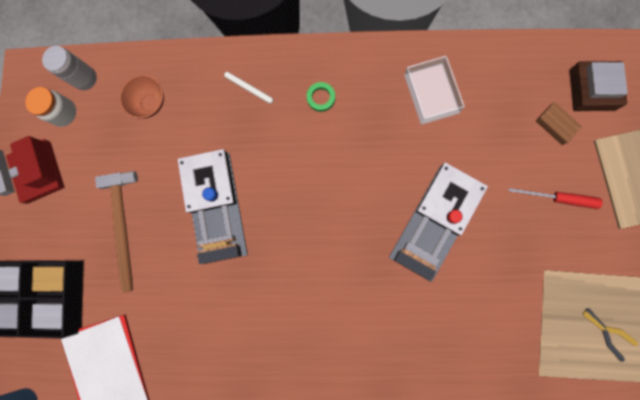

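The top view shows the blue knob at (209,194) and the red knob at (456,216). The red clamp's plate is centred near (452,198), and its slot opens to the upper right. Next I'll measure the plate axes and zoom in on the slot.

Run:
```python
from h import *
c=optics.read_camera("top"); P=cloud(c); f=c["frame"].astype(int)
w=(f.min(2)>150)&(abs(P[...,2]-.05)<.012)
k,l,st,ce=cv2.connectedComponentsWithStats(w.astype(np.uint8))
for i in range(1,k):
    if st[i,4]>300:
        q=P[l==i]; r=cv2.minAreaRect((q[:,:2]*1000).astype(np.float32)); print(st[i].tolist(),r,np.median(q[:,2]))
v=cv2.resize(c["frame"][150:290,380:500,::-1],None,fx=4,fy=4,interpolation=cv2.INTER_CUBIC)
# rectified metric view of plate plane z=.05, x up,y left, 1px=.5mm
C=np.array([.55,-.24]); n=260
a=np.arange(n)
X=np.zeros((n,n,3)); X[...,0]=(C[0]+(n/2-a)*.0006)[:,None]; X[...,1]=(C[1]+(n/2-a)*.0006)[None]; X[...,2]=.05
p,_=cv2.projectPoints(X.reshape(-1,3),cv2.Rodrigues(np.array(c["R"]))[0],np.array(c["t"]),np.array(c["intrinsics"],float),np.array(c["dist_coeffs"],float))
m=p.reshape(n,n,2).astype(np.float32)
o=cv2.remap(c["frame"],m[...,0],m[...,1],cv2.INTER_CUBIC)[...,::-1]
cv2.imwrite("pics/rect.png",cv2.resize(o,(560,560)))
```

```text
[178, 150, 54, 62, 1960] ((605.4697875976562, 271.964111328125), (116.46302032470703, 101.1861572265625), 10.578465461730957) 0.04946308292593349
[419, 163, 68, 72, 2147] ((556.6619262695312, -242.27349853515625), (101.6838607788086, 116.18932342529297), 59.24480438232422) 0.04919106108273192
[0, 268, 18, 22, 390] ((401.4852294921875, 708.2664794921875), (45.29747772216797, 48.06959533691406), 0.3680945038795471) 0.0434924570279361
[0, 306, 16, 21, 306] ((321.0134582519531, 709.890625), (43.33137512207031, 39.196041107177734), 1.2178335189819336) 0.04031866671749935
```

View pics/rect.png

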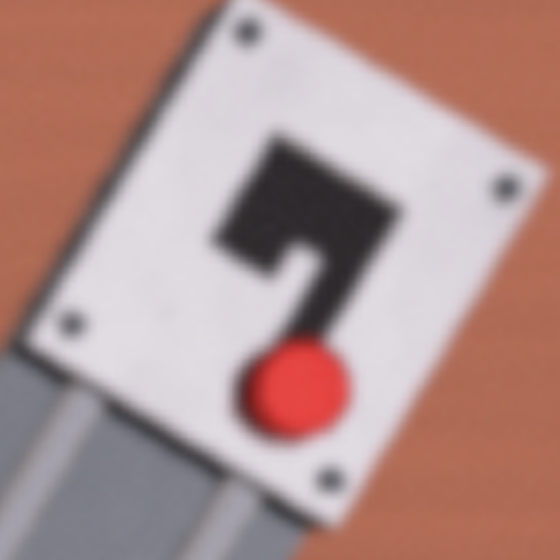

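The rectified view has x up and y left at 0.28 mm/px. The knob is at (293,388), the straight leg runs up-right and the notch lies to the left. So clamp x ≈ (0.859,−0.511) and clamp y ≈ (0.511,0.859). Next I'll work out the approach.

```bash
cat >> h.py <<'E'
from scipy.spatial.transform import Rotation as Ro
xc=np.array([.859,-.511,0]); yc=np.array([.511,.859,0]); k0=np.array([.5185,-.2337,0])
def plan(goal):
    s=readout.read_state(); R=Ro.from_rotvec(s["orientation"]); p=np.array(s["tool_pos"])
    print("t",s["t"],"p",p.round(4),"F",np.round(s["force"],1),"open",round(s["opening"],4),"q",np.round(s["q"],2).tolist())
    print("axes(cols)",R.as_matrix().round(3).tolist())
    for sg in (1,-1):
        x=sg*xc; z=np.array([0,0,-1.]); G=Ro.from_matrix(np.c_[x,np.cross(z,x),z])
        print("turn deg (tool)",np.degrees((R.inv()*G).as_rotvec()).round(2))
    print("shift cm tool", (R.inv().apply(np.array(goal)-p)*100).round(2), "world mm",((np.array(goal)-p)*1000).round(1))
    d=p-k0; print("clamp coords of tcp mm", (1000*np.array([d@xc,d@yc,p[2]])).round(1))
E
python3 -c "
from h import *
plan(k0+[0,0,.150])"
```

```text
t 0.15 p [ 0.1419 -0.5825  0.1908] F [-0.7  0.4 -1. ] open 0.0929 q [-1.42, 0.13, 1.49, 0.0, 1.52, -0.09]
axes(cols) [[0.236, -0.0, 0.972], [-0.972, 0.001, 0.236], [-0.001, -1.0, 0.0]]
turn deg (tool) [-84.83 -35.57 -35.68]
turn deg (tool) [-42.13 100.48 100.4 ]
shift cm tool [-24.98   4.13  44.84] world mm [376.6 348.8 -40.8]
clamp coords of tcp mm [-145.3 -492.1  190.8]
```

```bash
python3 -m creep '[[[0,-2.2,0,4,0,0,0],[0,-2.2,0,4,0,0,0],[0,-2.2,0,4,0,0,0],[0,-2.2,0,4,0,0,0],[0,-2.2,0,4,0,0,0],[0,-2.2,0,4,0,0,0],[0,-2.2,0,4,0,0,0],[0,-2.2,0,4,0,0,0]]]' 20
sed -i 's/z=np.array(\[0,0,-1.\]); G=.*/y=np.array([0,0,-1.]); G=Ro.from_matrix(np.c_[x,y,np.cross(x,y)])/' h.py
python3 -c "
from h import *
plan(k0+[0,0,.150])"; python3 -m creep '[[[0,0,0,0,0,-7.6,0],[0,0,0,0,0,-7.6,0],[0,0,0,0,0,-7.6,0],[0,0,0,0,0,-7.6,0],[0,0,0,0,0,-7.6,0],[0,0,0,0,0,-7.6,0],[0,0,0,0,0,0,0],[0,0,0,0,0,0,0]]]'
python3 -c "
from h import *
plan(k0+[0,0,.150])"
```

```text
t: 0.95
tool_pos: [0.4151, -0.3299, 0.1876]
orientation: [-1.307, 1.044, -1.035]
force: [0.9, -0.5, -0.3]
opening: 0.0928
t 0.95 p [ 0.4151 -0.3299  0.1876] F [ 0.9 -0.5 -0.3] open 0.0928 q [-0.77, -0.05, 1.68, 0.0, 1.52, 0.57]
axes(cols) [[0.226, -0.003, 0.974], [-0.974, 0.004, 0.226], [-0.005, -1.0, -0.002]]
turn deg (tool) [-1.00e-02 -4.62e+01 -3.00e-01]
turn deg (tool) [ 3.800e-01  1.338e+02 -1.000e-02]
shift cm tool [-7.02  3.77 12.26] world mm [103.4  96.2 -37.6]
clamp coords of tcp mm [ -39.7 -135.5  187.6]
t: 1.75
tool_pos: [0.4196, -0.3217, 0.185]
orientation: [-1.526, 0.406, -0.395]
force: [-0.2, -0.3, 0.1]
opening: 0.0927
t 1.75 p [ 0.4196 -0.3217  0.185 ] F [-0.2 -0.3  0.1] open 0.0927 q [-0.75, -0.05, 1.68, 0.0, 1.52, -0.24]
axes(cols) [[0.872, -0.005, 0.489], [-0.489, 0.009, 0.872], [-0.009, -1.0, 0.005]]
turn deg (tool) [-0.3   1.46 -0.5 ]
turn deg (tool) [  -0.79 -178.54    0.47]
shift cm tool [ 4.35  3.53 12.49] world mm [ 98.9  88.  -35. ]
clamp coords of tcp mm [ -40.  -126.1  185. ]
```

```bash
python3 -m creep '[[[0,1.1,0.5,3.1,-0.3,1.5,-0.5],[0,1.1,0.5,3.1,0,0,0],[0,1.1,0.5,3.1,0,0,0],[0,1,0.5,3,0,0,0],[0,0,0,0,0,0,0],[0,0,0,0,0,0,0],[0,0,0,0,0,0,0],[0,0,0,0,0,0,0]]]'
python3 - <<'E'
from h import *
plan(k0+[0,0,.076])
for n in ("wrist","top"):
    c=optics.read_camera(n); P=cloud(c); m=masks(c)[0]&(abs(P[...,2]-.094)<.008)&(np.hypot(P[...,0]-.518,P[...,1]+.234)<.04)
    q=P[m]; print(n,m.sum(), (np.c_[q.min(0),q.max(0)].round(4).tolist(), ((q.min(0)+q.max(0))/2).round(4)) if len(q) else None)
    save(c,n+"2")
E
```

```text
t: 2.55
tool_pos: [0.521, -0.2373, 0.1639]
orientation: [-1.526, 0.445, -0.444]
force: [0.5, -0.3, 0.5]
opening: 0.0929
t 2.55 p [ 0.521  -0.2373  0.1639] F [ 0.5 -0.3  0.5] open 0.0929 q [-0.52, 0.07, 1.6, -0.0, 1.47, 0.05]
axes(cols) [[0.843, -0.001, 0.537], [-0.537, -0.001, 0.843], [-0.0, -1.0, -0.002]]
turn deg (tool) [ 0.09 -1.74 -0.01]
turn deg (tool) [2.0000e-02 1.7826e+02 1.4000e-01]
shift cm tool [-0.4   8.79  0.19] world mm [ -2.5   3.6 -87.9]
clamp coords of tcp mm [  4.   -1.9 163.9]
wrist 573 ([[0.5037, 0.5293], [-0.2483, -0.2224], [0.0864, 0.0983]], array([ 0.5165, -0.2354,  0.0924]))
top 69 ([[0.5066, 0.5304], [-0.2484, -0.2217], [0.0876, 0.0989]], array([ 0.5185, -0.235 ,  0.0933]))
```

View pics/wrist2.png

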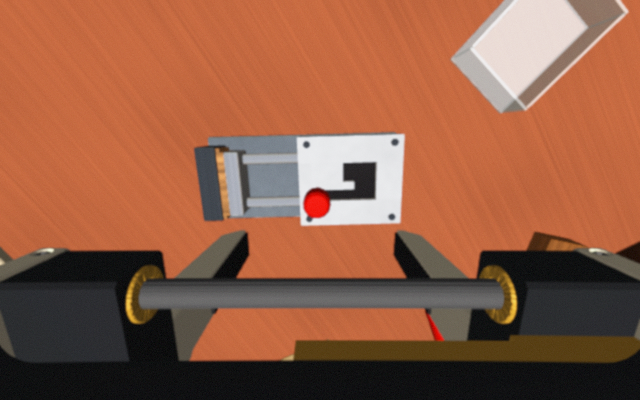

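The wrist view shows the red knob at (317,203), with the slot along +tool x to (365,195) and the notch above it, towards +tool z. Both cameras agree with the estimate to about 2 mm, so I'll descend.

```bash
sed -i 's/k0=np.array(.*/k0=np.array([.518,-.2345,0])/' h.py; python3 -m creep '[[[0,-0.4,1,0.15,0,-1.7,0],[0,0,2,0,0,0,0],[0,0,2,0,0,0,0],[0,0,2,0,0,0,0],[0,0,1,0,0,0,0],[0,0,0,0,0,0,0],[0,0,0,0,0,0,0],[0,0,0,0,0,0,0]]]'
python3 - <<'E'
from h import *
plan(k0+[0,0,.076])
c=optics.read_camera("wrist"); P=cloud(c); save(c,"w3")
E
```

```text
t: 3.45
tool_pos: [0.5162, -0.2359, 0.0811]
orientation: [-1.532, 0.417, -0.42]
force: [-0.8, 0.9, 0.7]
opening: 0.0929
t 3.45 p [ 0.5162 -0.2359  0.0811] F [-0.8  0.9  0.7] open 0.0929 q [-0.52, 0.12, 1.71, -0.0, 1.31, 0.02]
axes(cols) [[0.861, 0.001, 0.509], [-0.509, -0.003, 0.861], [0.002, -1.0, -0.002]]
turn deg (tool) [0.09 0.18 0.13]
turn deg (tool) [ 2.1000e-01 -1.7982e+02 -1.5000e-01]
shift cm tool [0.09 0.51 0.21] world mm [ 1.8  1.4 -5.1]
clamp coords of tcp mm [-0.9 -2.1 81.1]
```

View pics/w3.png

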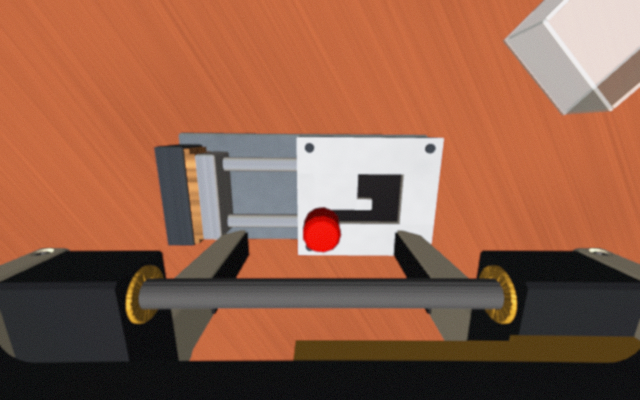

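The knob (322,230) sits midway between the fingertips (240 and 400). I'll fine-tune the position and close at 25 N.

```bash
python3 -m creep '[[[0,0.1,0.5,0.2,0,0,0],[0,0,0,0,0,0,0],[1,0,0,0,0,0,0],[1,0,0,0,0,0,0],[1,0,0,0,0,0,0],[1,0,0,0,0,0,0],[1,0,0,0,0,0,0],[1,0,0,0,0,0,0]]]' 25
python3 -c "
from h import *
plan(k0+[0,0,.076])"
```

```text
t: 4.3
tool_pos: [0.5203, -0.2356, 0.0787]
orientation: [-1.534, 0.413, -0.423]
force: [0.7, 0.5, -0.6]
opening: 0.0497
t 4.3 p [ 0.5203 -0.2356  0.0787] F [ 0.7  0.5 -0.6] open 0.0497 q [-0.51, 0.13, 1.7, -0.0, 1.3, 0.02]
axes(cols) [[0.861, 0.006, 0.508], [-0.508, -0.005, 0.861], [0.007, -1.0, -0.002]]
turn deg (tool) [0.09 0.21 0.43]
turn deg (tool) [ 6.7000e-01 -1.7979e+02 -1.4000e-01]
shift cm tool [-0.26  0.27 -0.03] world mm [-2.3  1.1 -2.7]
clamp coords of tcp mm [ 2.6  0.3 78.7]
```

```bash
python3 -m creep '[[[1,-0.2,0.2,0,0,0,0],[1,0,0,0,0,0,0],[1,0,0,0,0,0,0],[1,0,0,0,0,0,0],[1,0,0,0,0,0,0],[1,0,0,0,0,0,0],[1,0,0,0,0,0,0],[1,0,0,0,0,0,0]]]'
python3 -c "
from h import *
plan(k0+[0,0,.076])"
```

```text
t: 5.1
tool_pos: [0.5183, -0.2345, 0.0764]
orientation: [-1.534, 0.413, -0.423]
force: [-0.0, -0.1, 0.1]
opening: 0.0004
t 5.1 p [ 0.5183 -0.2345  0.0764] F [-0.  -0.1  0.1] open 0.0004 q [-0.51, 0.12, 1.71, -0.0, 1.3, 0.02]
axes(cols) [[0.861, 0.005, 0.508], [-0.508, -0.005, 0.861], [0.007, -1.0, -0.002]]
turn deg (tool) [0.09 0.2  0.42]
turn deg (tool) [ 6.500e-01 -1.798e+02 -1.400e-01]
shift cm tool [-0.03  0.04 -0.02] world mm [-0.3 -0.  -0.4]
clamp coords of tcp mm [ 0.3  0.2 76.4]
```

The fingers shut on nothing, so I'll look.

Run:
```python
from h import *
a=optics.read_camera("wrist"); b=optics.read_camera("scene"); t=optics.read_camera("top")
for n,c in (("wrist",a),("scene",b),("top",t)):
    P=cloud(c)
    m=masks(c)[0]&(np.hypot(P[...,0]-.52,P[...,1]+.234)<.1)&(P[...,2]>.06)
    q=P[m]; print(n,m.sum(), (np.c_[q.min(0),q.max(0)].round(4).tolist(), np.median(q,0).round(4)) if len(q) else None)
s=cv2.resize(b["frame"][60:260,120:360],None,fx=2,fy=2,interpolation=cv2.INTER_CUBIC)
u=cv2.resize(t["frame"][120:320,370:530],None,fx=2,fy=2,interpolation=cv2.INTER_CUBIC)
cv2.imwrite("pics/st4.png",np.hstack([s,u])[...,::-1])
save(a,"w4")
```

```text
wrist 877 ([[0.477, 0.5874], [-0.2396, -0.1747], [0.0697, 0.2228]], array([ 0.522 , -0.2261,  0.0953]))
scene 121 ([[0.5087, 0.5327], [-0.243, -0.2203], [0.0694, 0.1082]], array([ 0.5258, -0.2263,  0.0893]))
top 0 None
```

View pics/st4.png

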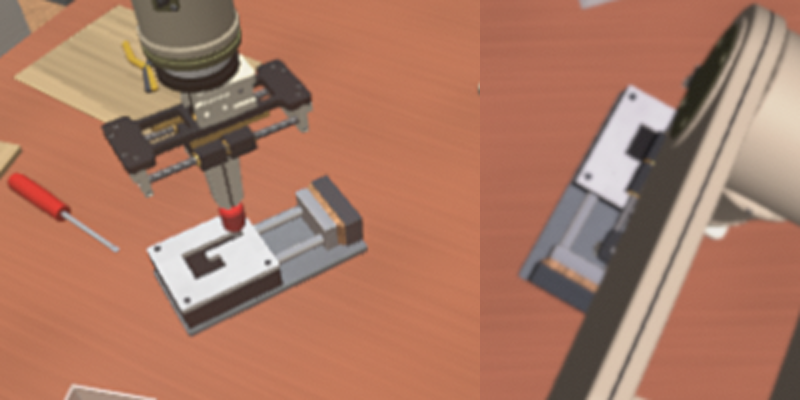

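View pics/w4.png

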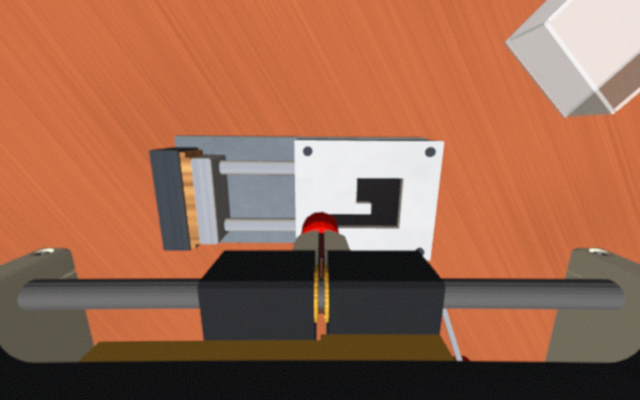

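In the scene crop (fingertips ~(232,205), knob ~(232,215)) the fingers are behind or above the knob. In the wrist view only the far part of the knob, (320,222), shows. I'll measure the fingertips in the cameras against the reported TCP.

Run:
```python
from h import *
s=readout.read_state(); p=np.array(s["tool_pos"])
for n in ("scene","wrist"):
    c=optics.read_camera(n); P=cloud(c); r=masks(c)[0]
    d=P-k0; X,Y,Z=d@xc*1000,d@yc*1000,P[...,2]*1000
    near=(abs(X)<40)&(abs(Y)<45)&(c["depth"]>0)
    for lo in range(56,136,8):
        for nm,m in (("red",near&r),("oth",near&~r)):
            mm=m&(Z>=lo)&(Z<lo+8)
            if mm.sum()>4: print(n,lo,nm,mm.sum(),"X",np.percentile(X[mm],[3,50,97]).round(1),"Y",np.percentile(Y[mm],[3,50,97]).round(1), c["frame"][mm].mean(0).round())
    if n=="scene":
        pp,_=cv2.projectPoints(np.array([p,p-[0,0,.011],[k0[0],k0[1],.096]]),cv2.Rodrigues(np.array(c["R"]))[0],np.array(c["t"]),np.array(c["intrinsics"],float),np.array(c["dist_coeffs"],float)); print(pp.reshape(-1,2))
        cv2.imwrite("pics/s5.png",cv2.resize(c["frame"][130:200,200:280,::-1],None,fx=8,fy=8,interpolation=cv2.INTER_CUBIC))
        print("cam center",-np.array(c["R"]).T@np.array(c["t"]))
```

```text
scene 64 oth 10 X [-8.   3.9 12.3] Y [ 4.9 11.8 14.2] [146. 116. 113.]
scene 72 red 26 X [-9.4  2.7 11.2] Y [ 5.3 11.9 14.7] [120.  53.  48.]
scene 72 oth 12 X [-11.6  11.9  13.9] Y [-0.4  6.3 11.8] [151. 119. 117.]
scene 80 red 26 X [-9.3  2.9 11.1] Y [ 6.8 11.6 14.3] [119.  52.  47.]
scene 88 red 61 X [-11.2   3.1  12.4] Y [-2.2  9.  13.4] [177.  65.  58.]
scene 96 red 7 X [-4.1 -2.1  5. ] Y [ 6.5  9.  11.6] [218.  72.  65.]
scene 104 oth 23 X [-11.3  -1.8   9.9] Y [ 9.5 11.2 13. ] [137. 112. 100.]
scene 112 oth 43 X [-12.    3.2  15.7] Y [ 7.7 11.  13.4] [133. 118. 105.]
scene 120 oth 40 X [-13.    0.3  15.5] Y [ 3.1 10.9 13.2] [129. 118. 106.]
scene 128 oth 49 X [-13.9   2.   15.2] Y [ 0.6 10.3 12.5] [129. 118. 105.]
[[235.81275316 168.64874393]
 [236.62923274 171.98233128]
 [234.37883142 162.43837402]]
cam center [0.94282256 0.17051711 0.69396213]
wrist 64 red 6 X [-1.7  8.5 10.4] Y [ 4.   6.4 10.1] [86. 25. 26.]
wrist 64 oth 24 X [-13.9  -3.6   5.4] Y [ 2.7  9.7 10.7] [156. 126. 128.]
wrist 72 red 94 X [-9.9  0.1 10.1] Y [ 4.6  9.7 11. ] [95. 15. 14.]
wrist 72 oth 18 X [-14.5 -11.8  11.9] Y [-0.6  5.7 10.2] [151. 114. 115.]
wrist 80 red 110 X [-12.3  -1.   10. ] Y [ 4.4  9.5 10.9] [96.  9.  7.]
wrist 80 oth 10 X [-14.8 -13.6  11.4] Y [0.7 2.8 3.9] [157. 119. 120.]
wrist 88 red 259 X [-12.1  -1.7   9.2] Y [ 4.   8.3 10.8] [170.  16.  10.]
wrist 88 oth 6 X [-14.7 -14.    7.5] Y [0.9 2.4 3.5] [164. 128. 127.]
wrist 96 red 72 X [-8.2 -1.4  4.7] Y [4.6 6.7 8.9] [217.  38.  29.]
wrist 104 red 12 X [-10.4  -0.8   1.2] Y [7.1 7.5 8.8] [116.  43.  37.]
wrist 104 oth 118 X [-11.1  -1.4   9.4] Y [7.  8.7 9.2] [109.  90.  78.]
wrist 112 oth 246 X [-14.2  -0.2  12.7] Y [7.3 8.7 9.2] [105.  96.  84.]
wrist 120 oth 285 X [-14.7  -1.2  13. ] Y [7.1 8.8 9.2] [103.  93.  81.]
wrist 128 red 5 X [-0.7 -0.6 -0.6] Y [7.  7.3 7.5] [62. 15. 15.]
wrist 128 oth 307 X [-15.2  -1.2  13.4] Y [7.2 8.8 9.4] [91. 82. 71.]
```

View pics/s5.png

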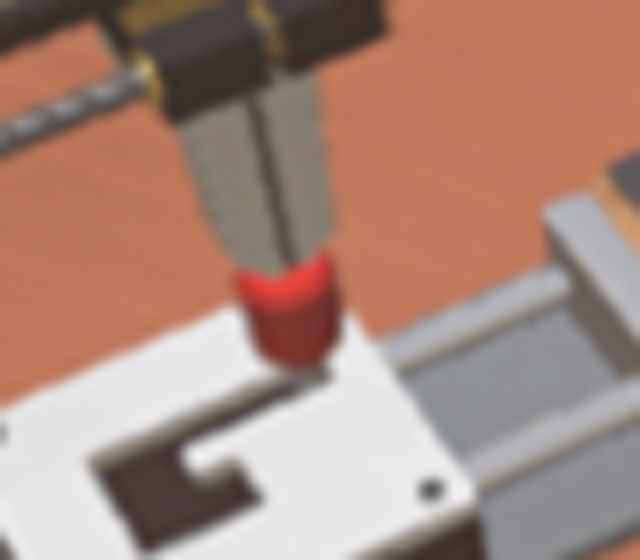

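In the scene view the closed fingertips (290,270) end just above the knob top, at z ≈ 102 mm in both cameras. The reported TCP z of 76 mm would put them at 65 mm. Lateral alignment is good, so the height reading is about 37 mm out against the cameras. I'll open, remeasure the tips, and lower by the camera measurement while watching force.

```bash
python3 -m creep '[[[0.3,0,0,0,0,0,0],[0.3,0,0,0,0,0,0],[0.3,0,0,0,0,0,0],[0.3,0,0,0,0,0,0],[0.3,0,0,0,0,0,0],[0.3,0,0,0,0,0,0],[0.3,0,0,0,0,0,0],[0.3,0,0,0,0,0,0]]]'
cat > tips.py <<'E'
from h import *
plan(k0+[0,0,.076])
c=optics.read_camera("scene"); P=cloud(c); r=masks(c)[0]
d=P-k0; X,Y,Z=d@xc*1000,d@yc*1000,P[...,2]*1000
near=(abs(X)<130)&(abs(Y)<40)&(c["depth"]>0)
for lo in range(56,200,8):
    m=near&~r&(Z>=lo)&(Z<lo+8)
    print(lo,m.sum(),*[(nm,np.percentile(X[q],[5,95]).round().tolist(),np.percentile(Y[q],[5,95]).round().tolist(),int(q.sum())) for nm,q in (("L",m&(X<0)),("R",m&(X>0))) if q.sum()>3])
save(c,"s_"+str(round(readout.read_state()["t"],2)))
E
python3 tips.py
```

```text
t: 6.15
tool_pos: [0.5183, -0.2345, 0.0764]
orientation: [-1.534, 0.413, -0.423]
force: [-0.3, -0.1, 0.2]
opening: 0.0596
t 6.15 p [ 0.5183 -0.2345  0.0764] F [-0.3 -0.1  0.2] open 0.0596 q [-0.51, 0.12, 1.71, -0.0, 1.3, 0.02]
axes(cols) [[0.861, 0.005, 0.508], [-0.508, -0.005, 0.861], [0.007, -1.0, -0.002]]
turn deg (tool) [0.09 0.2  0.42]
turn deg (tool) [ 6.500e-01 -1.798e+02 -1.400e-01]
shift cm tool [-0.03  0.04 -0.02] world mm [-0.3 -0.  -0.4]
clamp coords of tcp mm [ 0.3  0.2 76.4]
56 2
64 11 ('L', [-8.0, -3.0], [10.0, 13.0], 4) ('R', [1.0, 12.0], [6.0, 14.0], 7)
72 10 ('L', [-12.0, -6.0], [7.0, 12.0], 5) ('R', [11.0, 14.0], [0.0, 7.0], 5)
80 4 ('R', [12.0, 14.0], [1.0, 4.0], 4)
88 4 ('R', [9.0, 14.0], [-9.0, 6.0], 4)
96 5
104 33 ('L', [-39.0, -29.0], [-3.0, 12.0], 20) ('R', [31.0, 41.0], [10.0, 13.0], 13)
112 42 ('L', [-42.0, -29.0], [-0.0, 12.0], 22) ('R', [30.0, 44.0], [1.0, 14.0], 20)
120 49 ('L', [-44.0, -29.0], [1.0, 12.0], 25) ('R', [31.0, 45.0], [4.0, 14.0], 24)
128 53 ('L', [-42.0, -29.0], [-1.0, 12.0], 28) ('R', [31.0, 45.0], [2.0, 13.0], 25)
136 53 ('L', [-43.0, -30.0], [-3.0, 12.0], 26) ('R', [31.0, 45.0], [5.0, 13.0], 27)
144 56 ('L', [-45.0, -29.0], [-3.0, 12.0], 31) ('R', [30.0, 46.0], [2.0, 13.0], 25)
152 61 ('L', [-46.0, -30.0], [3.0, 12.0], 31) ('R', [30.0, 46.0], [5.0, 13.0], 30)
160 59 ('L', [-45.0, -30.0], [-3.0, 12.0], 33) ('R', [31.0, 46.0], [11.0, 13.0], 26)
168 13 ('L', [-38.0, -31.0], [5.0, 12.0], 13)
176 8 ('L', [-35.0, -31.0], [-6.0, 11.0], 7)
184 37 ('L', [-84.0, -31.0], [-3.0, 37.0], 23) ('R', [58.0, 86.0], [-2.0, 37.0], 14)
192 158 ('L', [-82.0, -29.0], [4.0, 39.0], 85) ('R', [19.0, 85.0], [1.0, 39.0], 73)
```

The body bottom at ~186 mm (expected 149) and the tips at ~102 mm (expected 65) agree, so the true height is the reported z + 37 mm. I'll descend 3.7 cm and nudge −3 mm in tool z, since both cameras show the fingers ~4 mm past the knob's middle.

```bash
python3 -m creep '[[[0.3,0,0.8,-0.3,0,0,0],[0.3,0,0.8,0,0,0,0],[0.3,0,0.8,0,0,0,0],[0.3,0,0.7,0,0,0,0],[0.3,0,0.4,0,0,0,0],[0.3,0,0,0,0,0,0],[0.3,0,0,0,0,0,0],[0.3,0,0,0,0,0,0]]]'
python3 tips.py | head -14
```

```text
t: 7.0
tool_pos: [0.5159, -0.237, 0.0368]
orientation: [-1.533, 0.415, -0.421]
force: [0.2, -0.2, 0.7]
opening: 0.0652
t 7.0 p [ 0.5159 -0.237   0.0368] F [ 0.2 -0.2  0.7] open 0.0652 q [-0.52, 0.17, 1.74, -0.0, 1.23, 0.01]
axes(cols) [[0.861, 0.003, 0.508], [-0.508, -0.004, 0.861], [0.005, -1.0, -0.002]]
turn deg (tool) [0.09 0.2  0.28]
turn deg (tool) [ 4.300e-01 -1.798e+02 -1.500e-01]
shift cm tool [ 0.08 -3.92  0.32] world mm [ 2.1  2.5 39.2]
clamp coords of tcp mm [-0.6 -3.2 36.8]
56 5
64 38 ('L', [-43.0, -5.0], [-7.0, 13.0], 24) ('R', [2.0, 42.0], [4.0, 13.0], 14)
72 44 ('L', [-45.0, -12.0], [-1.0, 9.0], 23) ('R', [11.0, 45.0], [2.0, 10.0], 21)
80 46 ('L', [-46.0, -33.0], [-7.0, 9.0], 24) ('R', [14.0, 46.0], [1.0, 10.0], 22)
88 49 ('L', [-48.0, -33.0], [-2.0, 9.0], 25) ('R', [13.0, 47.0], [-1.0, 10.0], 24)
96 46 ('L', [-46.0, -32.0], [-5.0, 9.0], 23) ('R', [33.0, 47.0], [-3.0, 11.0], 23)
104 52 ('L', [-47.0, -33.0], [-6.0, 9.0], 26) ('R', [31.0, 47.0], [1.0, 10.0], 26)
112 52 ('L', [-48.0, -33.0], [-6.0, 9.0], 28) ('R', [33.0, 48.0], [6.0, 10.0], 24)
```

```bash
python3 -m creep '[[[1,0,-0.2,0,0,0,0],[1,0,0,0,0,0,0],[1,0,0,0,0,0,0],[1,0,0,0,0,0,0],[1,0,0,0,0,0,0],[1,0,0,0,0,0,0],[1,0,0,0,0,0,0],[1,0,0,0,0,0,0]]]' 25
python3 -c "
from h import *
plan(k0+[0,0,.039])"
```

```text
t: 7.85
tool_pos: [0.5162, -0.237, 0.0406]
orientation: [-1.533, 0.414, -0.422]
force: [-0.8, 0.6, 1.5]
opening: 0.0273
t 7.85 p [ 0.5162 -0.237   0.0406] F [-0.8  0.6  1.5] open 0.0273 q [-0.52, 0.16, 1.74, -0.0, 1.24, 0.01]
axes(cols) [[0.861, 0.004, 0.508], [-0.508, -0.004, 0.861], [0.006, -1.0, -0.002]]
turn deg (tool) [0.09 0.21 0.33]
turn deg (tool) [ 5.1000e-01 -1.7979e+02 -1.5000e-01]
shift cm tool [0.03 0.16 0.31] world mm [ 1.8  2.5 -1.6]
clamp coords of tcp mm [-0.3 -3.1 40.6]
```

The grip holds at 27 mm. Now I'll slide along +x, aiming for about 53 mm (the free window is 47–60).

```bash
python3 -m creep '[[[1,0.4,0,0,0,0,0],[1,0.7,0,0,0,0,0],[1,0.7,0,0,0,0,0],[1,0.7,0,0,0,0,0],[1,0.7,0,0,0,0,0],[1,0.7,0,0,0,0,0],[1,0.7,0,0,0,0,0],[1,0.4,0,0,0,0,0]]]' 30
python3 -c "
from h import *
plan(k0+[0,0,.039])"
```

```text
t: 8.65
tool_pos: [0.5612, -0.2639, 0.0405]
orientation: [-1.532, 0.418, -0.418]
force: [-6.7, 4.0, 6.0]
opening: 0.0271
t 8.65 p [ 0.5612 -0.2639  0.0405] F [-6.7  4.   6. ] open 0.0271 q [-0.52, 0.3, 1.58, -0.0, 1.26, 0.01]
axes(cols) [[0.861, -0.0, 0.508], [-0.508, -0.002, 0.861], [0.001, -1.0, -0.002]]
turn deg (tool) [0.12 0.21 0.04]
turn deg (tool) [ 6.0000e-02 -1.7979e+02 -1.8000e-01]
shift cm tool [-5.22  0.14  0.33] world mm [-43.2  29.4  -1.5]
clamp coords of tcp mm [52.2 -3.1 40.5]
```

```bash
python3 -m creep '[[[1,0.1,0,0.3,0,0,0],[1,0,0,0.4,0,0,0],[1,0,0,0.4,0,0,0],[1,0,0,0.4,0,0,0],[1,0,0,0.4,0,0,0],[1,0,0,0.4,0,0,0],[1,0,0,0.3,0,0,0],[1,0,0,0,0,0,0]]]'
python3 -c "
from h import *
plan(k0+[0,0,.039])"
```

```text
t: 9.45
tool_pos: [0.5773, -0.2431, 0.0406]
orientation: [-1.532, 0.423, -0.414]
force: [-7.6, 2.5, 5.2]
opening: 0.0274
t 9.45 p [ 0.5773 -0.2431  0.0406] F [-7.6  2.5  5.2] open 0.0274 q [-0.48, 0.32, 1.55, -0.0, 1.27, 0.06]
axes(cols) [[0.861, -0.006, 0.509], [-0.509, -0.0, 0.861], [-0.005, -1.0, -0.003]]
turn deg (tool) [ 0.19  0.18 -0.29]
turn deg (tool) [  -0.45 -179.82   -0.3 ]
shift cm tool [-5.54  0.19 -2.27] world mm [-59.3   8.6  -1.6]
clamp coords of tcp mm [55.4 22.9 40.6]
```

```bash
python3 -m creep '[[[1,-0.3,0,0,0,0,0],[1,-0.4,0,0,0,0,0],[1,-0.4,0,0,0,0,0],[1,-0.4,0,0,0,0,0],[1,-0.4,0,0,0,0,0],[1,-0.2,0,0,0,0,0],[1,-0.1,0,0,0,0,0],[1,0,0,0,0,0,0]]]'
python3 - <<'E'
from h import *
plan(k0+[0,0,.039])
b=optics.read_camera("scene")
cv2.imwrite("pics/s6.png",cv2.resize(b["frame"][120:220,180:310,::-1],None,fx=5,fy=5,interpolation=cv2.INTER_CUBIC))
E
```

```text
t: 10.25
tool_pos: [0.5599, -0.2338, 0.0406]
orientation: [-1.533, 0.425, -0.412]
force: [-5.5, 1.7, 4.5]
opening: 0.0276
t 10.25 p [ 0.5599 -0.2338  0.0406] F [-5.5  1.7  4.5] open 0.0276 q [-0.48, 0.27, 1.61, -0.0, 1.27, 0.06]
axes(cols) [[0.861, -0.009, 0.508], [-0.508, -0.001, 0.861], [-0.007, -1.0, -0.005]]
turn deg (tool) [ 0.29  0.19 -0.41]
turn deg (tool) [  -0.65 -179.81   -0.46]
shift cm tool [-3.57  0.19 -2.19] world mm [-41.9  -0.7  -1.6]
clamp coords of tcp mm [35.6 22.1 40.6]
```

View pics/s6.png

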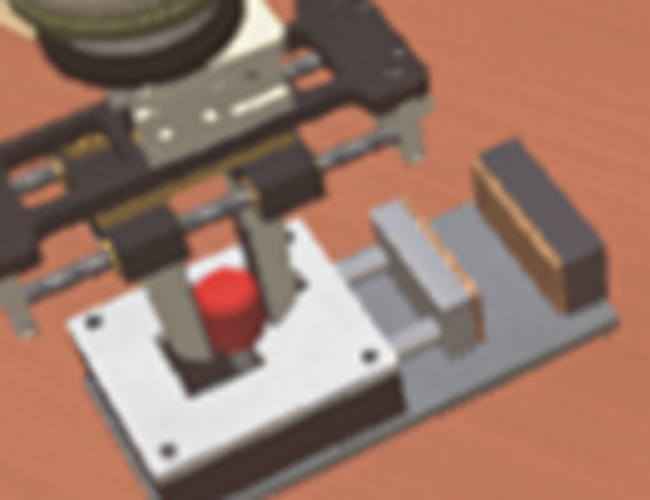

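The view shows the gripped knob (230,305) over the notch and the jaw open. The knob is at ~36 mm, past the tooth, and still loaded by the spring. I'll ease back the last 2–3 mm until the notch takes the load.

```bash
python3 -m creep '[[[1,-0.1,0,0,0,0,0],[1,-0.1,0,0,0,0,0],[1,-0.1,0,0,0,0,0],[1,0,0,0,0,0,0],[1,0,0,0,0,0,0],[1,0,0,0,0,0,0],[1,0,0,0,0,0,0],[1,0,0,0,0,0,0]]]'
python3 -c "
from h import *
plan(k0+[0,0,.039])"
```

```text
t: 11.1
tool_pos: [0.5602, -0.2352, 0.0405]
orientation: [-1.535, 0.426, -0.411]
force: [-6.0, 1.9, 3.8]
opening: 0.0273
t 11.1 p [ 0.5602 -0.2352  0.0405] F [-6.   1.9  3.8] open 0.0273 q [-0.48, 0.28, 1.61, -0.01, 1.27, 0.06]
axes(cols) [[0.861, -0.01, 0.509], [-0.509, -0.002, 0.861], [-0.007, -1.0, -0.007]]
turn deg (tool) [ 0.38  0.16 -0.43]
turn deg (tool) [  -0.67 -179.84   -0.6 ]
shift cm tool [-3.67  0.19 -2.09] world mm [-42.2   0.7  -1.5]
clamp coords of tcp mm [36.6 21.  40.5]
```

```bash
python3 -m creep '[[[1,-0.3,0,0.2,0,0,0],[1,-0.3,0,0,0,0,0],[1,-0.2,0,0,0,0,0],[1,-0.2,0,0,0,0,0],[1,0,0,0,0,0,0],[1,0,0,0,0,0,0],[1,0,0,0,0,0,0],[1,0,0,0,0,0,0]]]'
python3 -c "
from h import *
plan(k0+[0,0,.039])"
```

```text
t: 11.9
tool_pos: [0.5582, -0.2324, 0.0406]
orientation: [-1.537, 0.419, -0.42]
force: [-2.0, 0.2, 1.5]
opening: 0.0272
t 11.9 p [ 0.5582 -0.2324  0.0406] F [-2.   0.2  1.5] open 0.0272 q [-0.47, 0.26, 1.63, -0.01, 1.25, 0.06]
axes(cols) [[0.861, -0.002, 0.509], [-0.509, -0.007, 0.86], [0.002, -1.0, -0.007]]
turn deg (tool) [0.4  0.12 0.13]
turn deg (tool) [   0.2  -179.88   -0.63]
shift cm tool [-3.35  0.17 -2.23] world mm [-40.2  -2.1  -1.6]
clamp coords of tcp mm [33.4 22.4 40.6]
```

The force fell to 2 N at ~34 mm, so the notch has taken the load. I'll release and rise.

```bash
python3 -m creep '[[[0.3,0,0,0,0,0,0],[0.3,0,0,0,0,0,0],[0.3,0,0,0,0,0,0],[0.3,0,0,0,0,0,0],[0.3,0,0,0,0,0,0],[0.3,0,0,0,0,0,0],[0.3,0,0,0,0,0,0],[0.3,0,0,0,0,0,0]]]'
python3 -m creep '[[[0.3,0,-1,0,0,0,0],[0.3,0,-2,0,0,0,0],[0.3,0,-3,0,0,0,0],[0.3,0,-3,0,0,0,0],[0.3,0,-3,0,0,0,0],[0.3,0,-2,0,0,0,0],[0.3,0,-1,0,0,0,0],[0.3,0,0,0,0,0,0]]]'
python3 - <<'E'
from h import *
plan(k0+[0,0,.039])
a=optics.read_camera("wrist"); b=optics.read_camera("scene")
for n,c in (("wrist",a),("scene",b)):
    P=cloud(c); d=P-k0; X,Y,Z=d@xc*1000,d@yc*1000,P[...,2]*1000
    m=masks(c)[0]&(abs(X)<90)&(abs(Y)<60)&(Z>88)&(Z<104)
    print(n,m.sum(),"knob clamp xy mm",(X[m].min()+X[m].max())/2,(Y[m].min()+Y[m].max())/2)
    q=P[masks(c)[1]&(P[...,2]>.088)&(P[...,2]<.104)&(np.hypot(P[...,0]-.572,P[...,1]-.25)<.08)]
    if len(q): print(n,"blue",((q.min(0)+q.max(0))/2).round(4))
cv2.imwrite("pics/f.png",cv2.resize(np.vstack([a["frame"],b["frame"]])[...,::-1],(480,600),interpolation=cv2.INTER_AREA))
E
```

```text
t: 12.7
tool_pos: [0.5591, -0.2323, 0.0404]
orientation: [-1.537, 0.418, -0.421]
force: [0.4, -0.6, 0.2]
opening: 0.0651
t: 13.5
tool_pos: [0.5585, -0.2309, 0.2002]
orientation: [-1.537, 0.417, -0.421]
force: [0.4, 0.6, -0.6]
opening: 0.0652
t 13.5 p [ 0.5585 -0.2309  0.2002] F [ 0.4  0.6 -0.6] open 0.0652 q [-0.47, 0.14, 1.47, -0.01, 1.54, 0.06]
axes(cols) [[0.861, 0.0, 0.509], [-0.509, -0.007, 0.86], [0.004, -1.0, -0.006]]
turn deg (tool) [0.35 0.12 0.24]
turn deg (tool) [   0.37 -179.88   -0.55]
shift cm tool [-3.37 16.12 -2.28] world mm [ -40.5   -3.6 -161.2]
clamp coords of tcp mm [ 33.   23.8 200.2]
wrist 457 knob clamp xy mm 32.46768274885629 18.209719825923926
scene 101 knob clamp xy mm 33.79700386823531 22.626891288748414
scene blue [0.5735 0.2514 0.0939]
```

View pics/f.png

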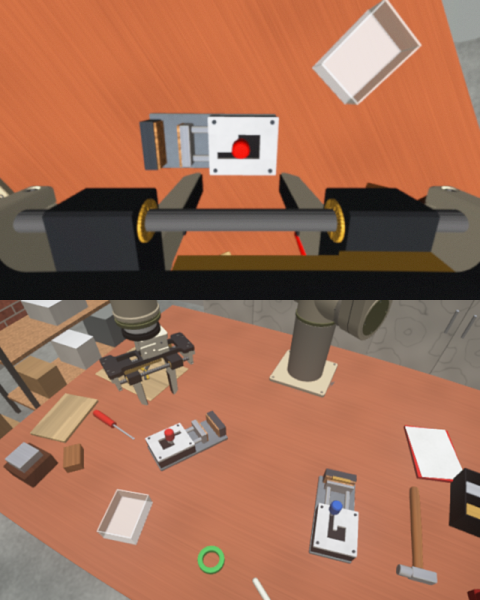

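The pictures show the red knob (240,149) seated in the notch with its jaw open and the gripper clear. The blue clamp is shut and where it started (scene: blue knob 0.5735, 0.2514, against 0.5729, 0.2515 at the start).

```bash
python3 -c "
from plant import robot
print(robot.close_job())"
```

```text
the job is handed in; nothing more can be done
None
```

The red clamp is open and latched. I slid its knob to about 55 mm, took it about 25 mm sideways past the tooth and eased it back into the notch, then released it and rose clear. The job was handed in at about 13.6 s.

**Last checks:**
- **Red knob:** about 0.8 s after release it was still at x ≈ 32–34 mm, where the notch stop is at 34 mm. Its y read ≈ 18 mm from the wrist camera and ≈ 23 mm from the scene camera. In the final picture it sits in the notch with the jaw open.
- **Blue clamp:** its knob is within 1 mm of where it started, and the clamp is still shut.
- **Contact:** the wrist force after release was about 1 N, so the gripper touches nothing.

**What disagreed:**
- **Height reading:** the reported TCP height was about 37 mm below what the cameras showed. My first grasp therefore closed on nothing just above the knob, without disturbing it. I corrected the height from the camera depth and the second grasp held.
- **Camera offset:** the wrist and scene cameras differed by 3–4 mm across the clamp, including in the final y reading. The wrist value falls short of the 20 mm needed to be past the tooth. The knob stayed at 34 mm once the gripper let go, which means it is held.

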